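# Load the test reader and key in the run

### The job

Start a test on the white reader with closed fingers, without gripping or lifting anything: first gently push the white cassette that sticks out of its slot fully home, until it stops. Then press the blue, the yellow and the green key all the way down, in that order (each stays down by itself). Leave the red key up and do not disturb the vials and the beaker.

Things in the scene. Friction and masses are not known exactly. Their poses are not given: they have to be found in the camera images.
- reader: White bench-top test reader with a grey base, fixed to the worktop, 160 mm (x) by 220 mm (y) by 50 mm high. Origin: centre of its underside, on the worktop. +z up; +x points from its front face (the one with the slot, x = -80 mm) to its back. A row of four square keys, 49 mm apart along y, stands on its flat top at x = 0; a flat dark display lies behind them.
- slot (a point): Centre of the floor of the slot's mouth in the reader's front face, at x = -80, y = +45, z = 20 mm in the reader's frame. The slot runs along the reader's +x, is 23 mm wide and 10 mm high, and ends in a solid stop 48 mm inside. In front of the mouth a grey tongue 18 mm wide, z 14 to 20 mm, stands out 19 mm and carries the cassette; below and beside the tongue there is free air.
- cassette: Loose white flat test cassette, 70 x 20 x 6 mm, lying on the slot's floor, part-way in the slot with its long axis along the reader's x (the cassette's own y axis is its long axis). Origin: centre of its underside, 35 mm from either end. At the start it stands out 34 to 48 mm from the reader's front face; fully home, against the stop, it stands out 22 mm and its origin is at x = -67 mm in the reader's frame. It slides with almost no force.
- key_blue_top (a point): Centre of the top face of the blue key (wakes the reader): a blue 26 x 26 mm square cap in a black frame, its top 64 mm above the worktop (14 mm above the reader's top) while up. Any of the four places in the row may hold it. Moves down with the key.
- key_blue (a joint): Travel of the blue key in m: 0 = up, 0.006 = fully down on its stop. It goes straight down against about 2.5 N and stays where it is left (no spring).
- key_yellow_top (a point): Centre of the top face of the yellow key (chooses the test): a yellow 26 x 26 mm square cap in a black frame, its top 64 mm above the worktop (14 mm above the reader's top) while up. Any of the four places in the row may hold it. Moves down with the key.
- key_yellow (a joint): Travel of the yellow key in m: 0 = up, 0.006 = fully down on its stop. It goes straight down against about 2.5 N and stays where it is left (no spring).
- key_green_top (a point): Centre of the top face of the green key (starts the reading): a green 26 x 26 mm square cap in a black frame, its top 64 mm above the worktop (14 mm above the reader's top) while up. Any of the four places in the row may hold it. Moves down with the key.
- key_green (a joint): Travel of the green key in m: 0 = up, 0.006 = fully down on its stop. It goes straight down against about 2.5 N and stays where it is left (no spring).
- key_red_top (a point): Centre of the top face of the red key (cancels; to be left alone): a red 26 x 26 mm square cap in a black frame, its top 64 mm above the worktop (14 mm above the reader's top) while up. Any of the four places in the row may hold it. Moves down with the key.
- key_red (a joint): Travel of the red key in m: 0 = up, 0.006 = fully down on its stop. It goes straight down against about 2.5 N and stays where it is left (no spring).
- vial_brown: Loose brown glass vial with white cap, 23 mm across, 46 mm high, standing on the worktop in front of the reader. Origin: centre of its underside.
- vial_clear: Loose clear vial with white cap, 23 mm across, 46 mm high, standing on the worktop in front of the reader. Origin: centre of its underside.
- beaker: Loose clear beaker, 52 mm across, 69 mm high, standing on the worktop at the reader's right (its -y) side. Origin: centre of its underside.
Not all that is in view belongs to the job. There is more than one size of the cassette; the job needs the largest.

How it is judged:
On the way, in this order (a step that is already met when the one before it is completed fails the run):
1. the cassette is fully home in the slot (x of cassette in the frame of reader above -0.07 m), for 0.2 s.
2. the blue key is fully down (value of joint key_blue above 0.0045 m), for 0.2 s.
3. the yellow key is fully down (value of joint key_yellow above 0.0045 m), for 0.2 s.
4. the green key is fully down (value of joint key_green above 0.0045 m), for 0.2 s.
At the end, for the whole second after the job is handed in: The cassette lies at rest within 3 mm of its stop in the slot; the blue, yellow and green keys are down (more than 4.5 mm of their 6 mm), the red key is up (under 3 mm), and both vials and the beaker are within 20 mm of where they stood (x of cassette in the frame of reader above -0.07 m and value of joint each of key_blue, key_yellow, key_green above 0.0045 m and value of joint key_red below 0.003 m and distance of each of vial_brown, vial_clear, beaker from where it was at the start of the episode below 0.02 m and linear speed of cassette below 0.02 m/s); the robot touches nothing.
It fails at once if a key is pressed down before its turn (cassette home, blue, yellow, green) ((value of joint key_blue above 0.0045 m and not (x of cassette in the frame of reader above -0.07 m)) or (value of joint key_yellow above 0.0045 m and not (value of joint key_blue above 0.0045 m)) or (value of joint key_green above 0.0045 m and not (value of joint key_yellow above 0.0045 m))).
It fails at once if the red key is pressed by more than 3 mm (value of joint key_red above 0.003 m).
It fails at once if the cassette is lifted by more than 10 mm, falls off the tongue or is drawn out of the slot (z of cassette in the frame of reader above 0.03 m or z of cassette in the frame of reader below 0.01 m or x of cassette in the frame of reader below -0.103 m).
It fails at once if a vial or the beaker is lifted or moved by more than 20 mm (distance of any of vial_brown, vial_clear, beaker from where it was at the start of the episode above 0.02 m).
It fails at once if the cassette is gripped or rammed: the fingers press on it with more than 35 N (contact force between the fingers and cassette above 35 N).
It also fails if it takes over 51 s, if anything falls off the work surface, if the arm or the gripper's body presses on something with over 40 N, if the wrist force passes 120 N, or if a joint passes its speed limit or range.

### The arm

A 7-joint arm with a two-finger parallel gripper is mounted at the origin on a cart in front of the work surface, level with it; the furniture and walls round the work are solid. World frame = base frame: x ahead of the robot, y to its left, z up, the work surface at z = 0. Lengths are in m, angles in rad, forces in N, time in s.
With the tool pointing down it reaches from about 0.4 to 0.85 m from the base axis. Payload 10.4 kg.
Tool frame: the origin (TCP) lies midway between the tips of the shut fingers; the grasp point (between the pads) lies 19 mm behind it; z points along the fingers, y is the line along which they close (so a half turn about z gives the same grasp; the last joint's range is limited). The gripper opens to 87 mm and grips with 3 to 60 N. Pads are 19 mm wide; open, the fingers measure 117 mm over their backs; the gripper's body (75 mm by 190 mm) begins 51 mm behind the grasp point.
Start: joints at [-1.31, 0.332, -0.065, 1.46, 0.022, 1.35, -0.088], TCP at [0.175, 0.6, 0.223] pointing down, gripper open.
Joint ranges: [-2.6, 2.6], [-0.5, 2.12], [-1.47, 1.34], [0.16, 2.42], [-1.27, 4.41], [0.06, 2.06], [-2.6, 2.6]. Speed limits (rad/s): [2.22, 2.22, 2.79, 2.79, 3.14, 3.14, 3.14].

### API

Orientations are given as a unit quaternion [x, y, z, w].
In Python, from bench import r gives the robot as it stands.
- The arm moves only by the tool carry_out, never from a script. Its argument "steps" is a list that holds one entry, the list of rows, each a list of 6 numbers: the shift along the tool's x, y, z in cm, then the turn, a rotation vector about the tool's x, y, z in rad. In form: [[[dx, dy, dz, wx, wy, wz], ...]]. A call has 1 to 20 rows; each row is the pose to reach, as a shift and turn from the pose commanded when the call began, along the tool's axes at that moment; what a row does not reach only later rows make up. A row lasts 1/12 s, in which the tool goes at most 41.7 mm and 7.16 degrees, less where a joint would pass 70% of its speed; a pose out of reach is approached as far as the arm can. A call with a gripper value outside its range is refused whole. "hand" is the closure, from -1 (fully open) to 1 (shut), set as the call begins (left out, the last holds). The fingers move at their own pace and stop on an object; "squeeze" is the grip in N (left out, the last holds). Time passes only in rows, so rows that repeat a pose let the fingers close. It gives the time, the measured TCP pose, the force, the opening and the grip force at its end, in the units of the state.
- r.read_state(): the state, without advancing time (a new reading comes with each control period).
- r.camera(name): name is "side" or "top" or "wrist"; returns the picture (480x640x3 uint8, red, green, blue); there is no depth.
- r.camera_params(name): a dict with "fx", "fy", "cx", "cy" (pixels), "D" ([k1, k2, p1, p2, k3] as OpenCV has them; the pictures are not rectified), "view" (4x4, takes a point from world to camera coordinates). Camera axes: x right, y up, looking along -z (the intrinsics and any distortion apply to the point x, -y, -z); pixel columns grow to the right and rows downward; lengths in m; the calibration is good to about 2 mm. A picture is of the moment at which its call begins: read the wrist's pose just before it. camera_params takes no time and is no camera call; for the wrist camera it gives the pose at the moment of the call.
- r.close_job(): hands the job in; it is judged then, once.
The state is a dict: "time": time; "joint_positions": joint angles; "joint_vel": joint speeds; "joint_torque": joint torques, N m; "ee_pos": TCP position; "eef_rot": TCP orientation; "ft_force": force on the tool from outside, world axes, zero at the start; "torque": the same for the moment, N m; "width": finger opening in m; "grip_force": force on a finger pad.
Only numpy, scipy, OpenCV 4.12 (cv2) and the standard library are available. Lean on these libraries where they do the work, as an engineer would, in place of code of your own. Each camera call takes 0.05 s, during which the arm holds its last target. There are 200 camera calls.

## Working session

There is one attempt and no reset: what is moved stays moved. The work goes in short steps, Python scripts to look and compute and a tool call to move; the robot and the scene stay as the last step left them, time stands still between calls to the robot, and variables do not carry over. Pictures are saved under pics/ and viewed, at most 10 in all, crops included, and the job is handed in when it is done.

Besides the shell and the picture viewer there is one more tool, called after "Call:" by a JSON object that holds its "method" and its "body". carry_out: Moves the arm, as the interface text tells. Its arguments: {"type":"object","properties":{"steps":{"type":"array","items":{"type":"array","items":{"type":"array","items":{"type":"number"}}}},"hand":{"type":"number"},"squeeze":{"type":"number"}},"required":["steps"]}

```bash
mkdir -p pics; python3 - <<'E'
from bench import r
import cv2
for n in("top","side"):
    cv2.imwrite(f"pics/{n}0.png",cv2.cvtColor(r.camera(n),cv2.COLOR_RGB2BGR))
s=r.read_state();print(s["time"],s["ee_pos"],s["eef_rot"],s["width"],s["ft_force"])
E
```

```text
0.1 [0.17493938 0.59965012 0.22183733] [ 1.41436473e-01  9.89947119e-01 -6.50266061e-04 -5.94203542e-05] 0.08664940313883758 [-0.79303548  0.2603685  -0.91764115]
```

View pics/top0.png

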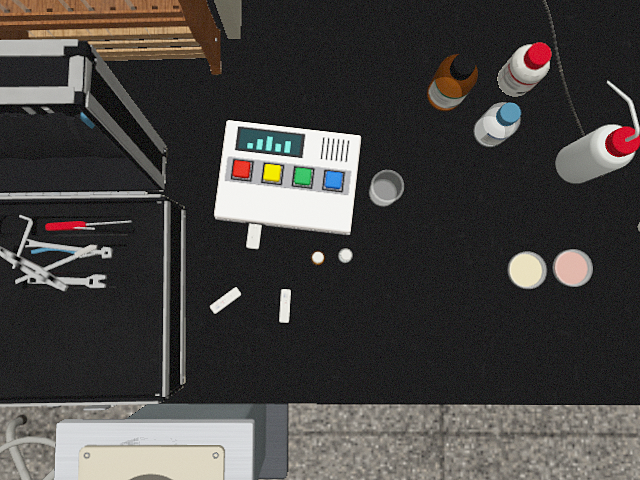

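View pics/side0.png

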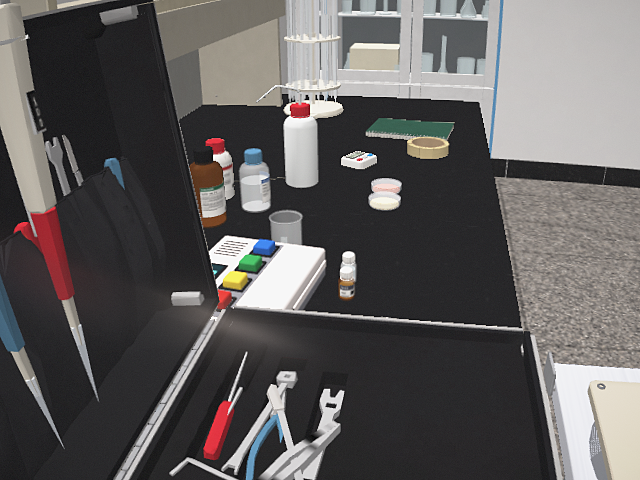

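The top view shows:
- The keys: red (242,169), yellow (272,174), green (303,177), blue (333,180).
- Candidates for the cassette: the one in the slot at (254,236), and two loose decoys at (225,300) and (285,305). I choose the one in the slot.
- The vials at (318,258) and (345,256), and the beaker at (386,188).

Next I measure these points and check them in a close crop.

```bash
cat > h.py <<'E'
import numpy as np,cv2
def ray(p,uv,z):
    K=np.array([[p["fx"],0,p["cx"]],[0,p["fy"],p["cy"]],[0,0,1]])
    u=cv2.undistortPoints(np.array([[uv]],float),K,np.array(p["D"],float))[0,0]
    V=np.array(p["view"]);R=V[:3,:3];c=-R.T@V[:3,3]
    d=R.T@np.array([u[0],-u[1],-1]); return c+d*(z-c[2])/d[2]
def keys(im,p,z=.064):
    h=cv2.cvtColor(im,cv2.COLOR_RGB2HSV);o={}
    for n,(a,b) in dict(red=(0,6),yellow=(22,32),green=(50,75),blue=(100,120)).items():
        m=cv2.inRange(h,(a,120,90),(b,255,255))
        k,l,s,c=cv2.connectedComponentsWithStats(m)
        o[n]=[(c[i].round(1),s[i,4],ray(p,c[i],z).round(4)) for i in np.argsort(-s[1:,4])[:3]+1]
    return o
E
python3 - <<'E'
from bench import r
from h import *
p=r.camera_params("top");im=r.camera("top")
for n,v in keys(im,p).items():
    for q in v: 
        if 200<q[0][0]<360 and 150<q[0][1]<200: print(n,*q)
for n,uv,z in [("cas",(254,236),.026),("casendL",(246.5,247.5),.026),("casendR",(258,249),.026),("vb",(318,258),.046),("vc",(345,256),.046),("beaker",(386,188),.035),("FL",(216,218),.05),("FR",(351,233),.05),("BL",(228,121),.05),("BR",(360,135),.05),("dec1",(225,300),.006),("dec2",(285,305),.006),("case wall",(183,300),.05)]:
    print(n,ray(p,uv,z).round(4))
c=cv2.resize(im[110:270,205:405],(800,640),interpolation=cv2.INTER_CUBIC)[:600]
c=cv2.resize(im[120:270,205:405],(800,600),interpolation=cv2.INTER_CUBIC)
cv2.imwrite("pics/c1.png",c[...,::-1])
V=np.array(p["view"]);print(-V[:3,:3].T@V[:3,3])
E
```

```text
red [241.1 168.7] 271 [ 0.5563 -0.1445  0.064 ]
yellow [271.5 172.3] 279 [ 0.5506 -0.1926  0.064 ]
green [302.2 175.8] 259 [ 0.5453 -0.241   0.064 ]
blue [333.3 179.5] 265 [ 0.5396 -0.2901  0.064 ]
cas [ 0.4528 -0.1619  0.026 ]
casendL [ 0.434 -0.15   0.026]
casendR [ 0.4316 -0.1687  0.026 ]
vb [ 0.4164 -0.2664  0.046 ]
vc [ 0.4198 -0.3093  0.046 ]
beaker [ 0.5312 -0.3765  0.035 ]
FL [ 0.4794 -0.1038  0.05  ]
FR [ 0.4562 -0.3187  0.05  ]
BL [ 0.6369 -0.1204  0.05  ]
BR [ 0.6148 -0.3334  0.05  ]
dec1 [ 0.3485 -0.1133  0.006 ]
dec2 [ 0.3405 -0.2122  0.006 ]
case wall [ 0.3496 -0.0545  0.05  ]
[ 0.37652537 -0.267837    0.95936204]
```

View pics/c1.png

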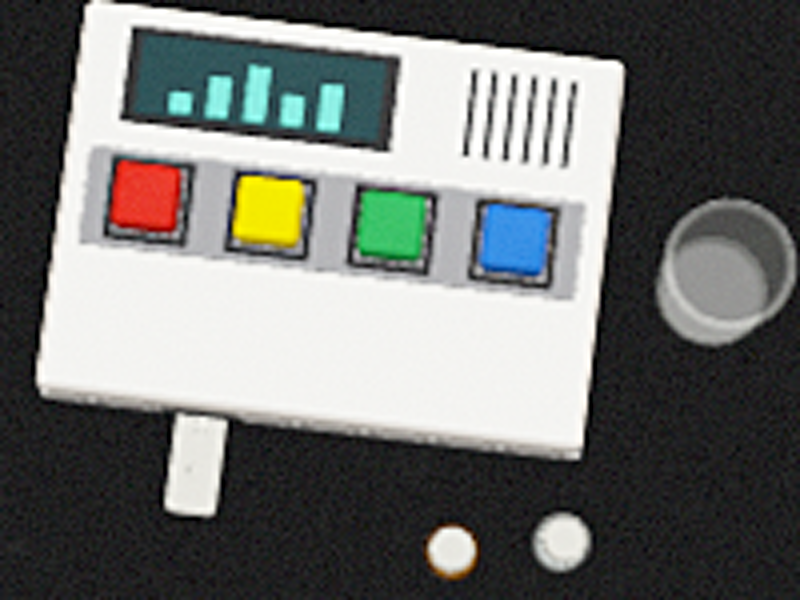

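The crop confirms the choice: the cassette sticks out of the slot at crop (195,465), and the keys run red, yellow, green, blue from left to right. Measured values:
- **Key pitch:** 48.8 mm, against the 49 mm given.
- **Reader:** centre about (0.548, -0.217), yaw about -6.6°.
- **Cassette:** end at about (0.433, -0.159), so it stands out about 41 mm, within the 34–48 mm given.

I now close the fingers and travel round, keeping clear of the tool case lid.

Call:
{"method": "carry_out", "body": {"steps": [[[-31,-33,0,0,0,0],[-31,-33,0,0,0,0],[-31,-33,0,0,0,0],[-31,-33,0,0,0,0],[-31,-33,0,0,0,0],[-31,-33,0,0,0,0],[-31,-33,0,0,0,0],[-31,-33,0,0,0,0],[-31,-33,0,0,0,0],[-31,-33,0,0,0,0],[-31,-33,0,0,0,0],[-31,-33,0,0,0,0],[-31,-33,0,0,0,0],[-31,-33,0,0,0,0]]], "hand": 1, "squeeze": 20}}

```text
time: 1.32
ee_pos: [0.3799, 0.1969, 0.2225]
eef_rot: [0.141, 0.99, 0.0, -0.0]
ft_force: [0.9, 0.8, -0.2]
width: 0.0038
grip_force: 0.0
```

```bash
cat >> h.py <<'E'
from scipy.spatial.transform import Rotation as Ro
def go(s,target,yawdir=None):
    """shift cm + turn rad in tool axes to a target; yawdir: world heading of tool y (deg)"""
    R=Ro.from_quat(s["eef_rot"]);d=R.inv().apply(np.array(target)-s["ee_pos"])*100
    w=np.zeros(3)
    if yawdir is not None:
        a=np.deg2rad(yawdir);y=np.array([np.cos(a),np.sin(a),0]);z=np.array([0,0,-1.])
        T=Ro.from_matrix(np.c_[np.cross(y,z),y,z]);w=(R.inv()*T).as_rotvec()
    return d.round(2),w.round(3)
E
python3 - <<'E'
from bench import r
from h import *
s=r.read_state();print(s["time"],s["ee_pos"],s["width"],s["ft_force"],s["joint_positions"])
for y in(-6.6,173.4): print(go(s,(.40,-.156,.15),y))
E
```

```text
1.3167 [0.37985383 0.19693544 0.22250433] 0.003842396242385531 [ 0.87592859  0.76134553 -0.22081115] [-0.87754369 -0.12647283  0.27141758  1.95719922  0.03458651  1.30635847
  0.66999028]
(array([-11.81, -33.32,   7.24]), array([ 0.   , -0.   ,  1.402]))
(array([-11.81, -33.32,   7.24]), array([ 1.000e-03,  0.000e+00, -1.739e+00]))
```

Call:
{"method": "carry_out", "body": {"steps": [[[-11.8,-33.3,0,0,0,0],[-11.8,-33.3,0,0,0,0],[-11.8,-33.3,0,0,0,0],[-11.8,-33.3,0,0,0,0],[-11.8,-33.3,0,0,0,0],[-11.8,-33.3,0,0,0,0],[-11.8,-33.3,0,0,0,0],[-11.8,-33.3,7.2,0,0,1.402],[-11.8,-33.3,7.2,0,0,1.402],[-11.8,-33.3,7.2,0,0,1.402],[-11.8,-33.3,7.2,0,0,1.402],[-11.8,-33.3,7.2,0,0,1.402],[-11.8,-33.3,7.2,0,0,1.402],[-11.8,-33.3,7.2,0,0,1.402],[-11.8,-33.3,7.2,0,0,1.402],[-11.8,-33.3,7.2,0,0,1.402],[-11.8,-33.3,7.2,0,0,1.402],[-11.8,-33.3,7.2,0,0,1.402],[-11.8,-33.3,7.2,0,0,1.402],[-11.8,-33.3,7.2,0,0,1.402]]]}}

```text
time: 2.98
ee_pos: [0.4008, -0.155, 0.1505]
eef_rot: [0.746, 0.666, -0.0, -0.0]
ft_force: [-1.2, -0.0, -0.1]
width: 0.0004
grip_force: 0.0
```

```bash
python3 - <<'E'
from bench import r
from h import *
s=r.read_state();p=r.camera_params("wrist");im=r.camera("wrist");print(s["time"],s["ee_pos"],s["joint_positions"],s["ft_force"])
cv2.imwrite("pics/w1.png",im[...,::-1])
for n,v in keys(im,p).items():
    if v: print(n,*v[0])
print(go(s,(.40,-.156,.15),-6.6))
E
```

```text
2.9833 [ 0.40075391 -0.15498347  0.15045531] [-0.47608386 -0.10402613  0.71442752  2.07195595  0.07484147  1.14954973
  0.0911663 ] [-1.16441961 -0.01871407 -0.12398737]
red [544.  201.3] 1404 [ 0.5558 -0.1421  0.064 ]
yellow [530.3 267.1] 1423 [ 0.5485 -0.1894  0.064 ]
blue [513.9 382.7] 1021 [ 0.5392 -0.2857  0.064 ]
(array([-0.11, -0.06,  0.05]), array([-0.   ,  0.   ,  0.001]))
```

View pics/w1.png

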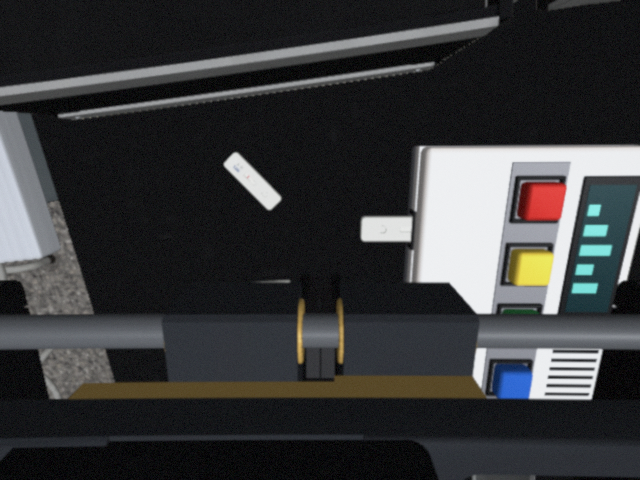

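The wrist view shows the cassette end at (361,229), with its edges at rows 217 and 242, and it is clear of the shut fingers. One decoy is at (252,182), well away from the path.

```bash
python3 - <<'E'
from bench import r
from h import *
p=r.camera_params("wrist")
for uv in [(361,217),(361,242),(361,229.5)]: print(ray(p,uv,.026).round(4))
E
```

```text
[ 0.4342 -0.1478  0.026 ]
[ 0.4325 -0.1686  0.026 ]
[ 0.4334 -0.1581  0.026 ]
```

Call:
{"method": "carry_out", "body": {"steps": [[[0,0,4,0,0,0],[0,0,8,0,0,0],[0,0,11,0,0,0],[0,0,12.5,0,0,0],[0,0,13.2,0,0,0],[0,0,13.4,0,0,0],[0,0,13.4,0,0,0],[0,0,13.4,0,0,0]]]}}

```text
time: 3.7
ee_pos: [0.4012, -0.1562, 0.0175]
eef_rot: [0.746, 0.666, 0.001, 0.0]
ft_force: [0.0, -0.7, 0.5]
width: 0.0005
grip_force: 0.0
```

Call:
{"method": "carry_out", "body": {"steps": [[[0,0.5,0,0,0,0],[0,1.0,0,0,0,0],[0,1.25,0,0,0,0],[0,1.4,0,0,0,0],[0,1.55,0,0,0,0],[0,1.7,0,0,0,0],[0,1.85,0,0,0,0],[0,2.0,0,0,0,0],[0,2.15,0,0,0,0],[0,2.3,0,0,0,0],[0,2.45,0,0,0,0],[0,2.6,0,0,0,0],[0,2.75,0,0,0,0],[0,2.9,0,0,0,0],[0,3.0,0,0,0,0],[0,3.1,0,0,0,0],[0,3.2,0,0,0,0],[0,3.2,0,0,0,0]]]}}

```text
time: 5.2
ee_pos: [0.4322, -0.16, 0.0165]
eef_rot: [0.747, 0.665, 0.0, 0.0]
ft_force: [0.5, -0.4, -0.7]
width: 0.0003
grip_force: 0.0
```

```bash
python3 - <<'E'
from bench import r
from h import *
s=r.read_state();print(s["ee_pos"],s["ft_force"])
im=r.camera("top");w=r.camera("wrist")
a=cv2.resize(im[190:265,215:315],(400,300),interpolation=cv2.INTER_CUBIC);b=cv2.resize(w,(400,300))
cv2.imwrite("pics/p1.png",np.hstack([a,b])[...,::-1])
E
```

```text
[ 0.43219344 -0.15998312  0.016526  ] [ 0.4703467  -0.38556222 -0.73035951]
```

View pics/p1.png

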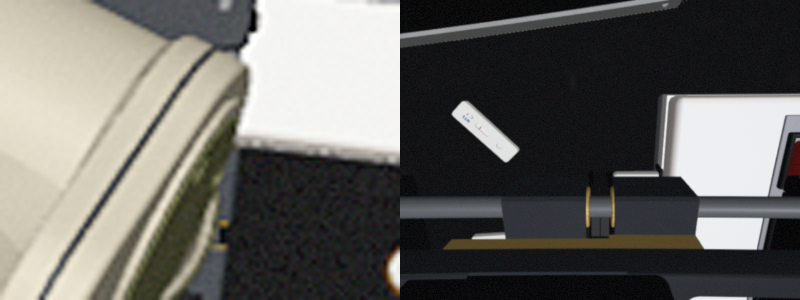

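The top view is hidden by the arm. The wrist view still shows the cassette's edge between fingers and reader. I go on in half-millimetre steps, watching the force.

Call:
{"method": "carry_out", "body": {"steps": [[[0,0.05,0,0,0,0],[0,0.1,0,0,0,0],[0,0.15,0,0,0,0],[0,0.2,0,0,0,0],[0,0.25,0,0,0,0],[0,0.3,0,0,0,0],[0,0.3,0,0,0,0]]]}}

```text
time: 5.88
ee_pos: [0.4351, -0.1603, 0.0165]
eef_rot: [0.747, 0.665, 0.0, 0.0]
ft_force: [-0.6, 0.4, 0.6]
width: 0.0004
grip_force: 0.0
```

Call:
{"method": "carry_out", "body": {"steps": [[[0,0.05,0,0,0,0],[0,0.1,0,0,0,0],[0,0.15,0,0,0,0],[0,0.15,0,0,0,0]]]}}

```text
time: 6.22
ee_pos: [0.4366, -0.1605, 0.0165]
eef_rot: [0.747, 0.665, 0.0, 0.0]
ft_force: [-0.5, 0.2, 0.2]
width: 0.0003
grip_force: 0.0
```

Call:
{"method": "carry_out", "body": {"steps": [[[0,0.05,0,0,0,0],[0,0.1,0,0,0,0],[0,0.1,0,0,0,0]]]}}

```text
time: 6.47
ee_pos: [0.4376, -0.1606, 0.0165]
eef_rot: [0.747, 0.665, 0.0, 0.0]
ft_force: [1.1, -0.1, -0.1]
width: 0.0006
grip_force: 0.0
```

Call:
{"method": "carry_out", "body": {"steps": [[[0,0.05,0,0,0,0],[0,0.1,0,0,0,0],[0,0.1,0,0,0,0]]]}}

```text
time: 6.72
ee_pos: [0.4386, -0.1607, 0.0165]
eef_rot: [0.747, 0.665, 0.0, 0.0]
ft_force: [0.5, -0.3, 1.2]
width: 0.0003
grip_force: 0.0
```

Call:
{"method": "carry_out", "body": {"steps": [[[0,0.05,0,0,0,0],[0,0.1,0,0,0,0],[0,0.1,0,0,0,0]]]}}

```text
time: 6.97
ee_pos: [0.4396, -0.1608, 0.0165]
eef_rot: [0.747, 0.665, 0.0, -0.0]
ft_force: [0.1, 0.5, 0.1]
width: 0.0007
grip_force: 0.0
```

Call:
{"method": "carry_out", "body": {"steps": [[[0,0.05,0,0,0,0],[0,0.1,0,0,0,0],[0,0.1,0,0,0,0]]]}}

```text
time: 7.22
ee_pos: [0.4406, -0.1609, 0.0165]
eef_rot: [0.747, 0.665, 0.0, 0.0]
ft_force: [-0.2, -0.4, 0.2]
width: 0.0005
grip_force: 0.0
```

Call:
{"method": "carry_out", "body": {"steps": [[[0,0.05,0,0,0,0],[0,0.1,0,0,0,0],[0,0.1,0,0,0,0]]]}}

```text
time: 7.47
ee_pos: [0.4416, -0.1611, 0.0166]
eef_rot: [0.747, 0.665, 0.0, 0.0]
ft_force: [0.3, 0.2, 0.5]
width: 0.0004
grip_force: 0.0
```

```bash
python3 - <<'E'
from bench import r
from h import *
s=r.read_state();print(s["ee_pos"],s["ft_force"])
w=r.camera("wrist");p=r.camera_params("wrist")
cv2.imwrite("pics/p2.png",cv2.resize(w[220:380,270:480],None,fx=3.7,fy=3.7,interpolation=cv2.INTER_CUBIC)[...,::-1])
E
```

```text
[ 0.44159718 -0.16106362  0.01655095] [0.32552815 0.21316423 0.54139732]
```

View pics/p2.png

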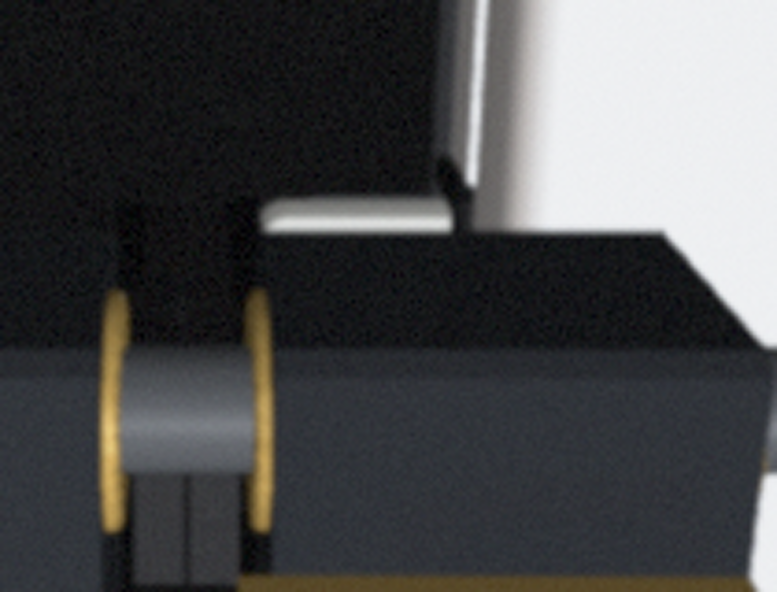

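The wrist crop shows the fingers against the cassette's end at crop (263,215). The reader's face is at (452,215).

```bash
python3 - <<'E'
from bench import r
from h import *
p=r.camera_params("wrist");f=lambda x,y:ray(p,(270+x/3.7,220+y/3.7),.026)
a,b=f(263,205),f(452,205);print(a,b,np.linalg.norm(a-b))
E
```

```text
[ 0.45224235 -0.14847892  0.026     ] [ 0.47500205 -0.15107747  0.026     ] 0.022907564186733138
```

About 22.9 mm still stands out, so it is nearly home. I creep until I feel the stop.

Call:
{"method": "carry_out", "body": {"steps": [[[0,0.03,0,0,0,0],[0,0.06,0,0,0,0],[0,0.06,0,0,0,0]]]}}

```text
time: 7.77
ee_pos: [0.4421, -0.1611, 0.0165]
eef_rot: [0.747, 0.665, 0.0, 0.0]
ft_force: [-0.1, -0.2, 0.3]
width: 0.0007
grip_force: 0.0
```

Call:
{"method": "carry_out", "body": {"steps": [[[0,0.03,0,0,0,0],[0,0.06,0,0,0,0],[0,0.06,0,0,0,0]]]}}

```text
time: 8.02
ee_pos: [0.4427, -0.1612, 0.0165]
eef_rot: [0.747, 0.665, 0.0, 0.0]
ft_force: [-0.4, -0.0, 0.2]
width: 0.0001
grip_force: 0.0
```

Call:
{"method": "carry_out", "body": {"steps": [[[0,0.02,0,0,0,0],[0,0.04,0,0,0,0],[0,0.04,0,0,0,0]]]}}

```text
time: 8.27
ee_pos: [0.4431, -0.1612, 0.0165]
eef_rot: [0.747, 0.665, 0.0, -0.0]
ft_force: [-0.3, -0.5, 0.8]
width: 0.0003
grip_force: 0.0
```

Call:
{"method": "carry_out", "body": {"steps": [[[0,0.03,0,0,0,0],[0,0.06,0,0,0,0],[0,0.06,0,0,0,0]]]}}

```text
time: 8.52
ee_pos: [0.4433, -0.1613, 0.0164]
eef_rot: [0.747, 0.665, -0.0, -0.0]
ft_force: [-1.9, 0.3, 1.3]
width: 0.0005
grip_force: 1.0
```

Call:
{"method": "carry_out", "body": {"steps": [[[0,0.03,0,0,0,0],[0,0.06,0,0,0,0],[0,0.06,0,0,0,0]]]}}

```text
time: 8.77
ee_pos: [0.4434, -0.1612, 0.0163]
eef_rot: [0.747, 0.665, -0.0, -0.001]
ft_force: [-5.5, 0.8, 3.8]
width: 0.0006
grip_force: 2.7
```

Call:
{"method": "carry_out", "body": {"steps": [[[0,0.02,0,0,0,0],[0,0.04,0,0,0,0],[0,0.04,0,0,0,0]]]}}

```text
time: 9.02
ee_pos: [0.4434, -0.1613, 0.0162]
eef_rot: [0.747, 0.665, -0.001, -0.001]
ft_force: [-6.7, 0.8, 5.2]
width: 0.0006
grip_force: 3.4
```

Firm contact: 5–7 N and no further advance, so the cassette is home. I back off, rise, and move above the blue key.

Call:
{"method": "carry_out", "body": {"steps": [[[0,-0.3,0,0,0,0],[0,-1,0,0,0,0],[0,-2.5,0,0,0,0],[0,-2.5,-4,0,0,0],[0,-2.5,-8,0,0,0],[0,-2.5,-11,0,0,0],[0,-2.5,-11,0,0,0],[0,-2.5,-11,0,0,0]]]}}

```text
time: 9.68
ee_pos: [0.421, -0.1584, 0.1279]
eef_rot: [0.746, 0.665, 0.002, 0.001]
ft_force: [0.2, 0.8, 0.2]
width: 0.0003
grip_force: 0.0
```

```bash
python3 - <<'E'
from bench import r
from h import *
s=r.read_state();print(s["time"],s["ee_pos"],go(s,(.539,-.288,.11),-6.6))
p=r.camera_params("wrist");w=r.camera("wrist")
for n,v in keys(w,p).items():
    if v: print(n,*v[0])
cv2.imwrite("pics/w2.png",w[...,::-1])
E
```

```text
9.6833 [ 0.42096456 -0.15839583  0.12794892] (array([-11.53,  13.2 ,   1.83]), array([ 0.005, -0.002,  0.001]))
red [531.3 205.5] 1681 [ 0.5559 -0.142   0.064 ]
yellow [517.4 276.8] 1667 [ 0.5487 -0.1892  0.064 ]
green [508.8 353.9] 382 [ 0.5442 -0.2469  0.064 ]
blue [502.6 391.2] 496 [ 0.5403 -0.2773  0.064 ]
```

View pics/w2.png

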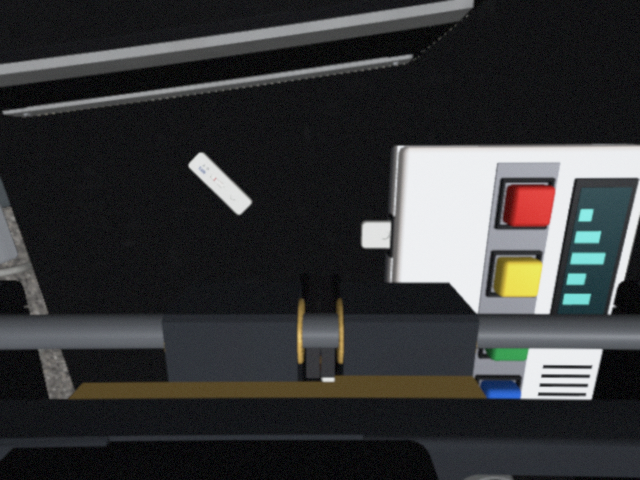

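The cassette stub at (376,235) is now short, with only about 22 mm standing out, so it is home. I move above the blue key.

Call:
{"method": "carry_out", "body": {"steps": [[[-3,3.4,0,0,0,0],[-6,6.8,0,0,0,0],[-9,10.2,0,0.005,0,0],[-11,12.6,0,0.005,-0.002,0],[-11.6,13.2,1,0.005,-0.002,0],[-11.6,13.2,3,0.005,-0.002,0],[-11.6,13.2,5,0.005,-0.002,0],[-11.6,13.2,5,0.005,-0.002,0],[-11.6,13.2,5,0.005,-0.002,0]]]}}

```text
time: 10.48
ee_pos: [0.5361, -0.2887, 0.0746]
eef_rot: [0.747, 0.665, -0.004, -0.003]
ft_force: [-0.1, -0.3, 0.8]
width: 0.0006
grip_force: 0.0
```

```bash
python3 - <<'E'
from bench import r
from h import *
s=r.read_state();print(s["time"],s["ee_pos"],s["ft_force"],go(s,(.539,-.289,.07),-6.6))
a=r.camera("top")[130:280,205:405];b=r.camera("side")[210:330,190:390];w=r.camera("wrist")
p=r.camera_params("wrist")
for n,v in keys(w,p).items():
    if v: print(n,*v[0])
z=lambda i,d:cv2.resize(i,d,interpolation=cv2.INTER_CUBIC)
cv2.imwrite("pics/b1.png",np.vstack([np.hstack([z(a,(400,300)),z(w,(400,300))]),np.hstack([z(b,(500,300)),np.zeros((300,300,3),np.uint8)])])[...,::-1])
E
```

```text
10.4833 [ 0.53606313 -0.28869353  0.07461478] [-0.05769613 -0.29443211  0.77160306] (array([0.  , 0.3 , 0.46]), array([-0.009,  0.002, -0.001]))
yellow [326.6  77.3] 3640 [ 0.5518 -0.1912  0.064 ]
green [326.3 187.4] 2757 [ 0.5464 -0.2397  0.064 ]
blue [327.3 266.9] 1126 [ 0.5424 -0.2803  0.064 ]
```

View pics/b1.png

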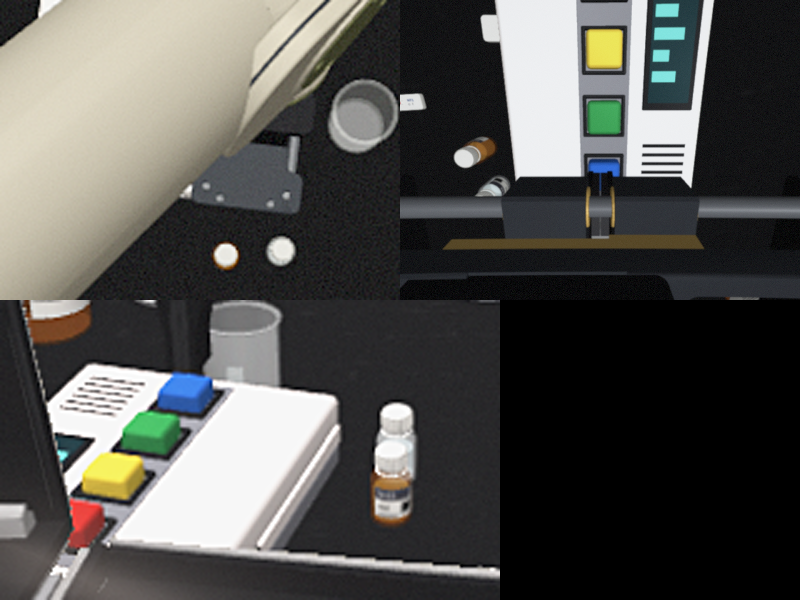

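The panels show the vials and beaker undisturbed, and the fingers standing just above the blue key (side panel, finger (180,345), key (187,385)). I press it.

Call:
{"method": "carry_out", "body": {"steps": [[[0,0.3,0.3,-0.009,0,0],[0,0.3,0.7,-0.009,0,0],[0,0.3,1.0,-0.009,0,0],[0,0.3,1.2,-0.009,0,0],[0,0.3,1.35,-0.009,0,0],[0,0.3,1.5,-0.009,0,0],[0,0.3,1.6,-0.009,0,0],[0,0.3,1.6,-0.009,0,0]]]}}

```text
time: 11.3
ee_pos: [0.5405, -0.2892, 0.0603]
eef_rot: [0.747, 0.665, 0.001, 0.002]
ft_force: [-0.7, -0.1, 0.1]
width: 0.0001
grip_force: 0.0
```

Call:
{"method": "carry_out", "body": {"steps": [[[0,0,0.06,0,0,0],[0,0,0.12,0,0,0],[0,0,0.18,0,0,0],[0,0,0.18,0,0,0]]]}}

```text
time: 11.63
ee_pos: [0.5405, -0.2893, 0.0586]
eef_rot: [0.747, 0.665, 0.001, 0.002]
ft_force: [0.0, 0.2, 1.7]
width: 0.0003
grip_force: 0.6
```

Call:
{"method": "carry_out", "body": {"steps": [[[0,0,0.06,0,0,0],[0,0,0.12,0,0,0],[0,0,0.18,0,0,0],[0,0,0.18,0,0,0]]]}}

```text
time: 11.97
ee_pos: [0.5406, -0.2894, 0.0584]
eef_rot: [0.747, 0.665, 0.001, 0.002]
ft_force: [-6.1, 5.1, 17.7]
width: 0.0003
grip_force: 9.2
```

Call:
{"method": "carry_out", "body": {"steps": [[[0,0,0.06,0,0,0],[0,0,0.12,0,0,0],[0,0,0.18,0,0,0],[0,0,0.18,0,0,0]]]}}

```text
time: 12.3
ee_pos: [0.5407, -0.2895, 0.0582]
eef_rot: [0.747, 0.665, 0.002, 0.002]
ft_force: [-14.1, 8.2, 35.3]
width: 0.0005
grip_force: 18.0
```

Blue stopped hard at z = 0.058, fully down. I lift and move over yellow.

Call:
{"method": "carry_out", "body": {"steps": [[[0,0,-0.5,0,0,0],[0,0,-1.5,0,0,0],[0,0,-2.8,0,0,0],[2.5,0,-3,0,0,0],[5.5,0,-3,0,0,0],[8.5,0,-3,0,0,0],[9.8,0,-3,0,0,0],[9.8,0,-2,0,0,0],[9.8,0,-2,0,0,0],[9.8,0,-2,0,0,0]]]}}

```text
time: 13.13
ee_pos: [0.551, -0.1933, 0.0747]
eef_rot: [0.747, 0.665, -0.0, 0.002]
ft_force: [-0.4, -0.5, -0.6]
width: 0.0006
grip_force: 0.0
```

```bash
python3 - <<'E'
from bench import r
from h import *
s=r.read_state();print(s["time"],s["ee_pos"],s["ft_force"],go(s,(.551,-.192,.058),-6.6))
b=r.camera("side")[210:330,190:390];w=r.camera("wrist")
z=lambda i,d:cv2.resize(i,d,interpolation=cv2.INTER_CUBIC)
cv2.imwrite("pics/y1.png",np.hstack([z(w,(400,300)),z(b,(400,240))[:240] if 0 else cv2.copyMakeBorder(z(b,(400,240)),0,60,0,0,0)])[...,::-1])
E
```

```text
13.1333 [ 0.55099022 -0.19330579  0.07472551] [-0.39693147 -0.51583598 -0.6223409 ] (array([ 0.13, -0.02,  1.67]), array([ 0.003,  0.003, -0.001]))
```

View pics/y1.png

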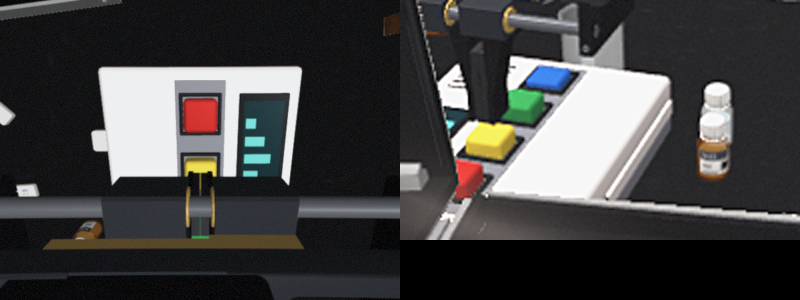

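The side panel shows blue lowered, with the fingers at (485,90) just above yellow (490,138). The wrist panel shows the cassette stub still home. I press yellow.

Call:
{"method": "carry_out", "body": {"steps": [[[0.1,0,0.4,0,0,0],[0.1,0,0.8,0,0,0],[0.1,0,1.0,0,0,0],[0.1,0,1.2,0,0,0],[0.1,0,1.35,0,0,0],[0.1,0,1.5,0,0,0],[0.1,0,1.65,0,0,0],[0.1,0,1.75,0,0,0],[0.1,0,1.85,0,0,0],[0.1,0,1.85,0,0,0],[0.1,0,1.85,0,0,0]]]}}

```text
time: 14.15
ee_pos: [0.552, -0.1913, 0.0583]
eef_rot: [0.747, 0.665, 0.001, 0.002]
ft_force: [-11.2, 2.6, 26.2]
width: 0.0
grip_force: 12.7
```

Call:
{"method": "carry_out", "body": {"steps": [[[0,0,0.06,0,0,0],[0,0,0.12,0,0,0],[0,0,0.12,0,0,0],[0,0,0.12,0,0,0]]]}}

```text
time: 14.48
ee_pos: [0.552, -0.1913, 0.0581]
eef_rot: [0.747, 0.665, 0.002, 0.002]
ft_force: [-16.3, 6.2, 38.2]
width: 0.0004
grip_force: 19.2
```

Yellow is on its stop. I lift and move over green.

Call:
{"method": "carry_out", "body": {"steps": [[[0,0,-0.5,0,0,0],[0,0,-1.5,0,0,0],[0,0,-2.8,0,0,0],[-2.5,0,-3,0,0,0],[-5,-0.1,-3,0,0,0],[-5,-0.1,-2.5,0,0,0],[-5,-0.1,-2.1,0,0,0],[-5,-0.1,-2.1,0,0,0],[-5,-0.1,-2.1,0,0,0]]]}}

```text
time: 15.23
ee_pos: [0.5453, -0.2393, 0.0761]
eef_rot: [0.746, 0.666, 0.001, 0.002]
ft_force: [0.2, 0.1, -0.1]
width: -0.0
grip_force: 0.0
```

On the green target to within about 1 mm, so I press.

Call:
{"method": "carry_out", "body": {"steps": [[[0,0,0.4,0,0,0],[0,0,0.8,0,0,0],[0,0,1.0,0,0,0],[0,0,1.2,0,0,0],[0,0,1.35,0,0,0],[0,0,1.5,0,0,0],[0,0,1.65,0,0,0],[0,0,1.8,0,0,0],[0,0,1.9,0,0,0],[0,0,2.0,0,0,0],[0,0,2.0,0,0,0]]]}}

```text
time: 16.15
ee_pos: [0.5454, -0.2405, 0.0583]
eef_rot: [0.747, 0.665, 0.001, 0.002]
ft_force: [-9.2, 6.6, 26.8]
width: 0.0007
grip_force: 13.0
```

Call:
{"method": "carry_out", "body": {"steps": [[[0,0,0.06,0,0,0],[0,0,0.12,0,0,0],[0,0,0.12,0,0,0],[0,0,0.12,0,0,0]]]}}

```text
time: 16.48
ee_pos: [0.5454, -0.2405, 0.0581]
eef_rot: [0.747, 0.665, 0.002, 0.002]
ft_force: [-13.6, 9.0, 38.1]
width: 0.0003
grip_force: 19.2
```

Call:
{"method": "carry_out", "body": {"steps": [[[0,0,-0.5,0,0,0],[0,0,-1.5,0,0,0],[0,0,-3,0,0,0],[0,0,-6,0,0,0],[0,-4,-9,0,0,0],[0,-8,-12,0,0,0],[0,-12,-12,0,0,0],[0,-12,-12,0,0,0],[0,-12,-12,0,0,0]]]}}

```text
time: 17.23
ee_pos: [0.4229, -0.227, 0.1753]
eef_rot: [0.747, 0.664, 0.002, 0.002]
ft_force: [0.0, -0.6, -0.1]
width: 0.0007
grip_force: 0.0
```

```bash
python3 - <<'E'
from bench import r
from h import *
s=r.read_state();print(s["time"],s["ee_pos"],s["ft_force"])
a=r.camera("top")[120:270,205:405];b=r.camera("side")[210:330,190:390];w=r.camera("wrist")
z=lambda i,d:cv2.resize(i,d,interpolation=cv2.INTER_CUBIC)
cv2.imwrite("pics/e.png",np.vstack([np.hstack([z(a,(400,300)),z(w,(400,300))]),np.hstack([z(b,(500,300)),np.zeros((300,300,3),np.uint8)])])[...,::-1])
E
```

```text
17.2333 [ 0.42289391 -0.22696586  0.17532024] [ 0.0050142  -0.60230287 -0.05025443]
```

View pics/e.png

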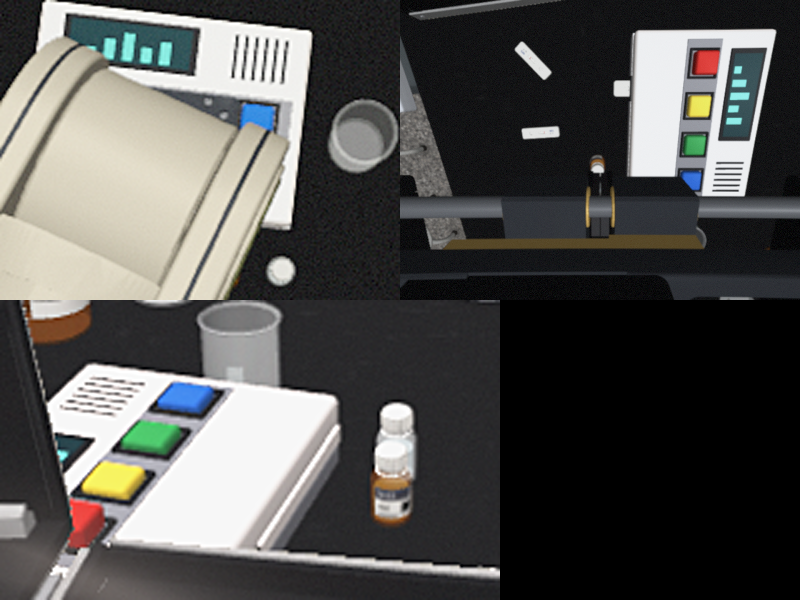

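Blue, green and yellow are down and red is up. The cassette stub at wrist panel (622,88) is home, the vials and beaker are where they stood, and the arm touches nothing. I hand the job in.

```bash
python3 -c "
from bench import r
print(r.close_job())"
```

```text
the job is handed in; nothing more can be done
None
```

The job is handed in at about 17 s of the 51 s allowed: cassette pushed home to its stop, blue, yellow and green pressed down in that order, red left up, and vials and beaker undisturbed in the last pictures; no verdict was returned.

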